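# Pin the condiment carousel and turn the nozzle bottle to the front

### The job

Take the lock pin out of its wooden stand and put it fully home through the hole in the ear of the condiment carousel's wooden tray and on through the ear of the steel turntable under it, so that the two turn as one. Then, using the pin's knob as the handle, turn the carousel until the bottle with the pointed nozzle stands straight in line with the pointer on the base board, and finish there still gripping the knob, holding the carousel still with the pin home. Leave the containers standing in their wells and do not disturb the other things on the counter.

Things in the scene. Friction and masses are not known exactly. Their poses are not given: they have to be found in the camera images.
- board: Fixed wooden base board, 200 x 200 x 12 mm, under the carousel. Origin: centre of its underside, on the counter; the carousel's upright turning axis passes through it. A 24 mm wide pointer nose with a dark centre line runs out from its front edge along the board's -x axis, to 177 mm from the origin. The board does not turn. In line with the pointer means on its -x axis, on the pointer's side.
- tray: Round wooden tray, radius 98 mm, that turns easily on the turntable below. Origin on the turning axis, 12 mm above the counter; z up; its x axis points to the tray's one ear (44 mm wide, out to 147 mm from the axis). Four shallow wells (rims 10 mm high, outer radius 33.5 mm) lie 66 mm from the axis, 72, 144, 216 and 288 degrees round from the ear.
- turntable (a joint): Angle of the steel turntable under the tray about the upright axis through the board's origin, rad, counter-clockwise from above positive, 0 at the start, wherever its ear then points. No stop or spring within a full turn either way; friction keeps it where it is left; turning it at the pin takes about 1 to 2 N.
- tray_hole (a point): Centre of the upright hole in the tray's ear, at the ear's flat top face, 45 mm above the counter and 125 mm from the axis. The hole is 15 mm in diameter and goes right through the 7 mm thick ear.
- turntable_hole (a point): Centre of the hole in the turntable's ear, at that ear's top face, 36 mm above the counter: again 15 mm in diameter, 125 mm from the axis, right through an ear 8 mm thick that lies 2 mm below the tray's ear. At the start the two holes lie in line. The board and its nose are 16 mm below this ear's underside.
- pin_grip (a point): Loose steel lock pin, about 120 g, upright in the stand. This is the centre of its cylindrical knob, 24 mm in diameter, 46 mm tall, to be gripped. Under the knob a round flange, 32 mm in diameter, 4 mm thick; under that a shank 12 mm in diameter, 28 mm long, tapered over its last 4 mm. The point is 27 mm above the flange's underside. The round knob can turn between the fingers and in the holes.
- pin_seat (a point): Centre of the underside of the pin's flange, which rests flat on the tray's ear when the pin is fully home (this point then lies at tray_hole).
- pin_tip (a point): Lower end of the pin's shank, 28 mm below the flange's underside.
- stand: Fixed wooden block, 64 x 64 x 40 mm, with a 13.5 mm upright hole 36 mm deep at the middle of its top; the pin starts in it, flange resting on the top. Origin: centre of its underside, on the counter.
- bottle_mid (a point): Squeeze bottle with a pointed conical nozzle, the tallest container on the tray: 56 mm in diameter, 130 mm high; white with a grey nozzle like the others. This point is its centre, half-way up. It stands loose in one of the tray's four wells, 66 mm from the axis; which well varies.
- flat_jar_mid (a point): Jar with a flat lid, 57 mm in diameter, 72 mm high, loose in another well of the tray. Point half-way up.
- dome_shaker_mid (a point): Shaker with a domed top, 56 mm in diameter, 88 mm high, loose in another well of the tray. Point half-way up.
- knob_jar_mid (a point): Jar whose lid has a small ball knob, 56 mm in diameter, 86 mm high, loose in another well of the tray. Point half-way up.
- sanitizer_mid (a point): Bystander: pump bottle of hand sanitizer, 64 mm in diameter, 173 mm high. Point on its axis 85 mm above the counter.
- carton_mid (a point): Bystander: cardboard carton, 100 x 150 x 75 mm. Its centre.
- terminal_mid (a point): Bystander: flat black card terminal, 150 x 75 x 27 mm, lying on the counter. Its centre.
Things that resemble listed ones, but are neither listed nor needed, are in the scene too. Leave any pink or yellow look-alike of the part that bears flat_jar_mid alone.

How it is judged:
By the outcome, as a careful person would: the job done as asked, in the order asked, and still so for the second after the job is handed in, while the arm keeps its last pose, push and grip.
It also fails if it takes over 54 s, if anything falls off the work surface, if the arm or the gripper's body presses on something with over 40 N, if the wrist force passes 120 N, or if a joint passes its speed limit or range.

### The arm

A 6-joint arm with a two-finger parallel gripper is mounted at the origin on the work surface. World frame = base frame: x ahead of the robot, y to its left, z up, the work surface at z = 0. Lengths are in mm, angles in rad, forces in N, time in s.
With the tool pointing down it reaches from about 350 to 975 mm from the base axis. Payload 7.1 kg.
Tool frame: the origin (TCP) lies at the very end of the fingers, on their centre line; the grasp point (between the pads) lies 19 mm behind it; z points along the fingers, y is the direction in which the jaws open and shut (so a half turn about z gives the same grasp; the last joint's range is limited). The gripper opens to 88 mm and grips with 3 to 60 N. Pads are 20 mm wide; open, the fingers measure 115 mm over their backs; the gripper's body (75 mm by 178 mm) begins 61 mm behind the grasp point.
Start: joints at [-1.301, 0.423, 1.63, -0, 1.089, -0.019], TCP at [178.019, -599.094, 222.675] pointing down, gripper open.
Joint ranges: [-3, 3], [-0.9, 2.11], [0.09, 2.58], [-1.31, 4.45], [0.11, 2.69], [-2.54, 2.54]. Speed limits (rad/s): [2.39, 2.39, 3.01, 3.14, 3.14, 3.14].

### API

Orientations are given as a rotation vector (axis times angle).
In Python, from workcell import * gives the robot as it stands.
- The arm moves only by the tool play_rows, never from a script. Its argument "plan" is text: rows parted by semicolons, each of 7 numbers parted by spaces: the finger opening in cm, from 0 to 8.78, then the shift along the tool's x, y, z in cm, then the turn, a rotation vector about the tool's x, y, z in degrees. A call has 1 to 20 rows; each row shifts and turns the commanded pose from where the row before left it, along the tool's axes as they then stand; what a row does not reach is not made up. A row lasts 1/8 s, in which the tool goes at most 62.5 mm and 10.7 degrees, less where a joint would pass 70% of its speed; a pose out of reach is approached as far as the arm can. A call is refused whole if a number of a shift passes 6.25 or a number of a turn 10.7, either way. A call with a gripper value outside its range is refused whole. The fingers move at their own pace and stop on an object; the grip force is fixed at half the most. Time passes only in rows, so rows that do not move let the fingers close. It gives the time, the measured TCP pose, the force and the opening at its end, in the units of the state.
- get_obs(): the state, without advancing time (a new reading comes with each control period).
- get_image(name): name is "side" or "top"; returns a dict with "pixels" (480x640x3 uint8, red, green, blue), "range_z" (480x640 float32, mm along the optical axis (not along the pixel's ray), 0 where there is no reading), "fx", "fy", "cx", "cy" (pixels), "eye" and "attitude" of the camera in the world. Camera axes: x right, y down, z forward; pixel columns grow to the right and rows downward; lengths in mm; the calibration is good to about 2 mm. A picture is of the moment at which its call begins.
- close_job(): hands the job in, once; it reports no verdict.
The state is a dict: "t": time; "qpos": joint angles; "qvel": joint speeds; "joint_torque": joint torques, N m; "ee_pos": TCP position; "orientation": TCP orientation; "ft_force": force on the tool from outside, world axes, zero at the start; "moment": the same for the moment, N m; "width": finger opening in mm.
Only numpy, scipy, OpenCV 4.12 (cv2) and the standard library are available. Lean on these libraries where they do the work, as an engineer would, in place of code of your own. Each camera call takes 0.05 s, during which the arm holds its last target. There are 200 camera calls.

## Working session

There is one attempt and no reset: what is moved stays moved. The work goes in short steps, Python scripts to look and compute and a tool call to move; the robot and the scene stay as the last step left them, time stands still between calls to the robot, and variables do not carry over. Pictures are saved under pics/ and viewed, about 8 in all and at most 12, crops included, and the job is handed in when it is done.

Besides the shell and the picture viewer there is one more tool, called after "Emit:" as name(argument=value, ...) on one line, values as JSON. play_rows: Moves the arm, as the interface text tells. Its arguments: {"type":"object","properties":{"plan":{"type":"string"}},"required":["plan"]}

```bash
ls; mkdir -p pics; cat > h.py <<'E'
from workcell import *
import numpy as np, cv2
from scipy.spatial.transform import Rotation as R
def att(im):
    a=np.array(im["attitude"],float)
    return R.from_rotvec(a).as_matrix() if a.size==3 else (a if a.shape==(3,3) else R.from_quat(a).as_matrix())
def cloud(im):
    z=im["range_z"]; v,u=np.mgrid[:480,:640]
    p=np.stack([(u-im["cx"])/im["fx"]*z,(v-im["cy"])/im["fy"]*z,z],-1)
    return p@att(im).T+np.array(im["eye"])
def ray(im,u,v,h):
    d=att(im)@np.array([(u-im["cx"])/im["fx"],(v-im["cy"])/im["fy"],1]); e=np.array(im["eye"])
    return e+d*(h-e[2])/d[2]
def save(im,n,crop=None,k=1):
    p=im["pixels"][:,:,::-1]
    if crop: x0,y0,x1,y1=crop; p=p[y0:y1,x0:x1]
    cv2.imwrite("pics/"+n,cv2.resize(p,None,fx=k,fy=k,interpolation=cv2.INTER_CUBIC))
E
python3 - <<'E'
from h import *
import pickle
for n in("top","side"):
    im=get_image(n); save(im,n+"0.png"); pickle.dump(im,open(n+"0.pkl","wb"))
    print(n,im["eye"],im["attitude"],im["fx"],im["cx"],im["cy"])
o=get_obs();print(o["t"],o["ee_pos"],o["orientation"],o["width"])
E
```

```text
pics
top [ 492.03897649   37.25865688 1179.95194274] [-2.1421435   2.18422679 -0.08008992] 456.11298577012366 320.983720693744 235.26255810506342
side [ 227.05853648 1047.11620514  993.41269256] [-0.4830426   2.70067037 -1.24781452] 524.6467014014806 316.4177271596944 235.80701200664365
0.1 [ 177.85197318 -598.61362003  221.96953914] [-3.10750535e+00 -4.51873179e-01  3.49778148e-04] 87.66645189992614
```

View pics/top0.png

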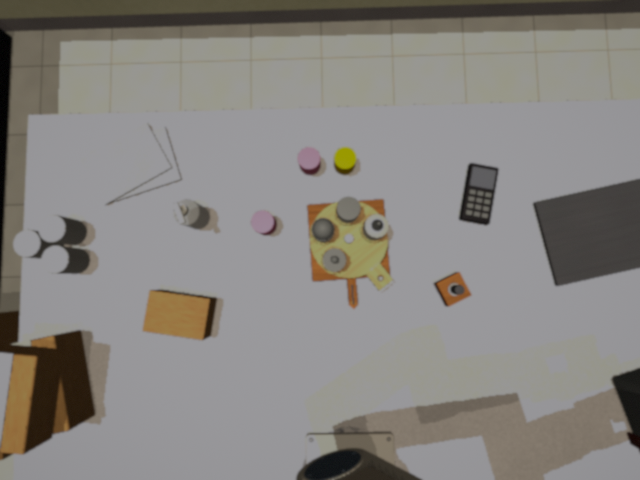

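View pics/side0.png

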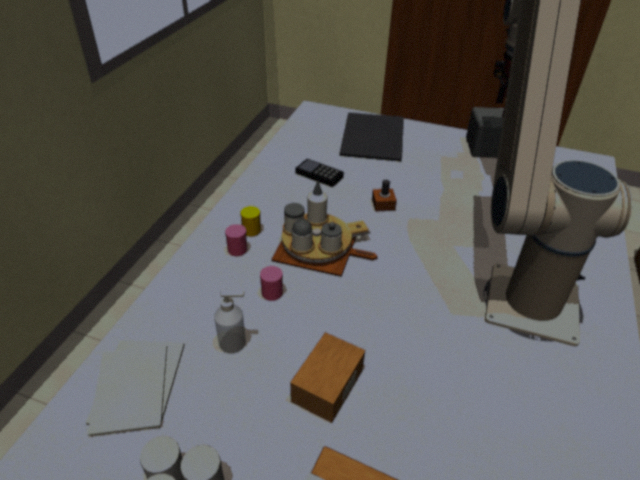

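Top view: carousel about (349,240), ear hole about (380,279), nose tip about (352,305), pin and stand about (454,289). The bottle looks like (376,226) in top and (318,205) in side. Next I enlarge the carousel and measure.

```bash
python3 - <<'E'
from h import *
import pickle
t=pickle.load(open("top0.pkl","rb"));s=pickle.load(open("side0.pkl","rb"))
a=cv2.resize(t["pixels"][190:315,295:480],None,fx=4,fy=4,interpolation=3)
cv2.imwrite("pics/c1.png",a[:,:,::-1])
save(s,"c2.png",(265,165,405,275),5)
P=cloud(t)
def stat(n,m): 
    q=P[m]; print(n,len(q),q.mean(0).round(1),q.min(0).round(1),q.max(0).round(1))
z=P[:,:,2]
# stand top, pin
roi=np.zeros((480,640),bool); roi[265:315,430:480]=1
stat("standtop",roi&(z>34)&(z<50)); stat("knob",roi&(z>75)&(z<110))
roi[:]=0; roi[190:312,300:400]=1
stat("board",roi&(z>8)&(z<18)); stat("ear/tray",roi&(z>40)&(z<50)); stat("tall",roi&(z>125))
for lo in (60,100,120,140): stat(lo,roi&(z>lo))
hs=P[200:260,310:395]; 
for (u,v) in((349,210),(323,230),(335,260),(376,226),(376,222),(349,240),(363,265),(388,282),(372,272)): print(u,v,P[v,u].round(1),t["pixels"][v,u])
E
```

```text
standtop 573 [ 460.  -262.6   39.3] [ 418.8 -305.1   34.2] [ 502.  -223.1   49.8]
knob 91 [ 460.2 -262.9   88.1] [ 449.3 -274.8   75.2] [ 470.9 -252.4   94.3]
board 1199 [561.7   5.   11.4] [ 416.3 -111.9    8. ] [694.6  95.5  17.9]
ear/tray 2859 [567.  -22.8  44.3] [ 461.3 -111.7   40. ] [683.6  89.7  50. ]
tall 728 [598.4 -20.2 200.9] [492. -96. 125.] [ 639.    73.8 1180. ]
60 1952 [600.3   1.6 143.9] [492. -96.  60.] [ 682.8   82.  1180. ]
100 1831 [600.1   2.  148.1] [492.  -96.  100.1] [ 682.8   82.  1180. ]
120 842 [599.6 -13.8 190.3] [492. -96. 120.] [ 679.5   76.4 1180. ]
140 161 [576.3 -38.5 447.5] [492.  -84.6 140.1] [ 627.9   37.3 1180. ]
349 210 [651.3  -8.9 116.1] [120 116 108]
323 230 [604.   52.9 128. ] [110 108 100]
335 260 [534.   26.6 128.5] [95 93 86]
376 226 [606.8 -66.4 163.3] [55 54 50]
376 222 [615.8 -66.6 163.6] [59 57 53]
349 240 [585.7  -9.8  54. ] [153 152 155]
363 265 [523.5 -43.3  45.8] [154 150  95]
388 282 [ 480.5 -103.9   44.5] [152 145 107]
372 272 [505.8 -65.2  44.5] [154 153  99]
```

View pics/c1.png

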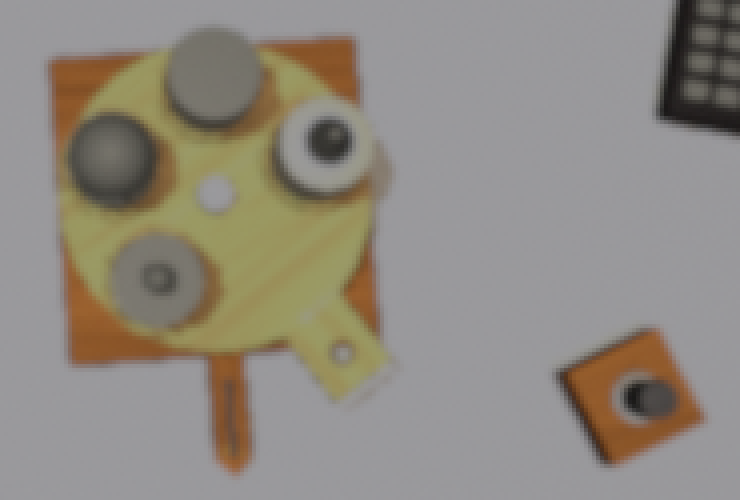

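View pics/c2.png

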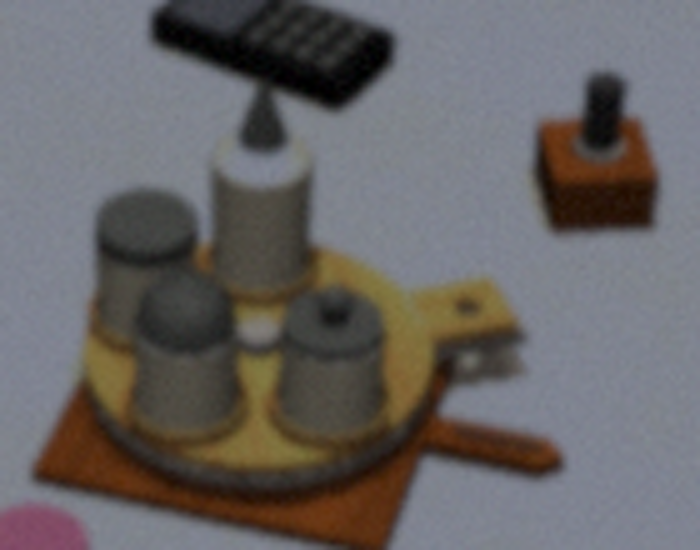

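Candidates for the bottle: the tall one with the pointed grey nozzle, at side (318,190–220) and top (376,226), z about 165. The others are the flat jar at (349,210), the dome shaker at (323,230) and the knob jar at (335,260). The crops confirm the pointed one, 72° CCW from the ear. Next I measure precisely.

```bash
python3 - <<'E'
from h import *
import pickle
t=pickle.load(open("top0.pkl","rb"));s=pickle.load(open("side0.pkl","rb"))
T=lambda x,y:((x+.5)/4-.5+295,(y+.5)/4-.5+190)
S=lambda x,y:((x+.5)/5-.5+265,(y+.5)/5-.5+165)
for n,p,q,h in(("hole",(343,352),(468,308),45),("hub",(215,193),(262,332),52)):
    print(n,ray(t,*T(*p),h).round(1),ray(s,*S(*q),h).round(1))
print("knobtop",ray(t,*T(657,397),90).round(1),ray(s,*S(606,78),90).round(1))
c=[ray(t,*T(*p),12)[:2] for p in((50,62),(355,38),(380,350),(69,363))]; print("board",np.round(c,1),np.mean(c,0))
print("nose tip",ray(t,*T(235,474),12).round(1))
# masks
hsv=cv2.cvtColor(t["pixels"],cv2.COLOR_RGB2HSV)
tr=cv2.inRange(hsv,(22,60,60),(35,255,255)); tr[:190]=0;tr[315:]=0;tr[:,:300]=0;tr[:,400:]=0
P=cloud(t)
bd=(cv2.inRange(hsv,(5,110,40),(20,255,255))>0)
b=bd.copy();b[:195]=0;b[315:]=0;b[:,:300]=0;b[:,395:]=0; b&=(P[:,:,2]<25)
v,u=np.nonzero(b); Q=np.array([ray(t,a,c,12)[:2] for a,c in zip(u,v)])
N=Q[(Q[:,0]<470)]; print("nose pts",len(N),N.mean(0),N.min(0))
# nose centreline: per-row centre
rows=[(v0,u[v==v0].mean(),np.ptp(u[v==v0])) for v0 in range(284,304) if (v==v0).any()]
C=np.array([ray(t,a,r,12)[:2] for r,a,w in rows]); print([int(w) for _,_,w in rows]); 
k=np.polyfit(C[:,0],C[:,1],1); print("nose line y=",k, "at x=585:",np.polyval(k,585))
st=bd.copy(); st[:260]=0; st[320:]=0; st[:,:425]=0; st[:,490:]=0; st&=(P[:,:,2]>34)&(P[:,:,2]<46)
v,u=np.nonzero(st); Q=np.array([ray(t,a,c,40)[:2] for a,c in zip(u,v)],np.float32); print("stand",cv2.minAreaRect(Q))
# hole dark blob
g=t["pixels"][270:288,371:391].min(2); print(g)
print(R.from_rotvec(get_obs()["orientation"]).as_matrix().round(3))
E
```

```text
hole [491.6 -85.4  45. ] [489.2 -82.8  45. ]
hub [591.2  -8.5  52. ] [588.9 -12.8  52. ]
knobtop [ 461.8 -264.4   90. ] [ 460.3 -270.4   90. ]
board [[ 682.    94.6]
 [ 693.4 -102.9]
 [ 492.4 -112.4]
 [ 487.8   85.5]] [588.91226539  -8.81555062]
nose tip [416.  -18.4  12. ]
nose pts 149 [446.02605157 -16.71254926] [418.81666119 -26.04935275]
[7, 7, 7, 7, 7, 7, 6, 6, 6, 7, 7, 7, 7, 7, 7, 7, 7, 7, 6, 6]
nose line y= [  0.05793126 -42.55444293] at x=585: -8.664653303174909
stand ((461.238037109375, -263.0215759277344), (60.78734588623047, 64.14859008789062), 25.243366241455078)
[[115 111 104  99  94  92  92  92  93  97  98  98  98  92  81  61  48  53
   86 125]
 [104 104 101  98  97  94  93  92  93  94  96  98  99  97  89  75  57  55
   86 124]
 [ 99  99  99 100  99  96  94  93  91  93  94  96  98  97  95  86  71  62
   85 124]
 [ 98  99  99 100 100  98  96  93  91  90  92  94  96  97  96  94  84  75
   90 124]
 [ 96  97  99 100 100  99  96  90  85  82  83  88  93  95  96  97  94  89
   96 125]
 [ 94  96  97  99  99  98  93  86  80  78  79  83  86  92  95  97  98  97
  102 123]
 [ 91  9
[... 385 characters left out ...]
  92  92  93  92  94
  100 111]
 [121 106  95  92  91  92  93  93  96  99  99  98  96  95  95  93  94  97
  109 125]
 [137 119 103  94  92  91  92  92  94  97  98 100 100  98  97  95  98 107
  122 138]
 [147 133 112  97  92  90  90  91  93  97 100 102 101 101 100 103 109 121
  136 144]
 [150 142 125 105  95  91  90  90  92  95  98 101 103 104 109 118 129 137
  143 143]
 [152 148 138 121 105  96  92  90  90  92  96 101 104 111 123 136 143 146
  145 143]
 [153 152 148 138 123 106  96  91  91  91  95 102 111 123 136 144 146 144
  145 148]
 [153 153 153 149 138 120 103  94  93  93 102 115 127 136 143 143 139 140
  147 151]]
[[ 0.959  0.285 -0.   ]
 [ 0.285 -0.959  0.001]
 [-0.    -0.001 -1.   ]]
```

Emit:
play_rows(plan="8.78 3.67 -2.42 0 0 0 0;8.78 3.67 -2.42 0 0 0 0;8.78 3.67 -2.42 0 0 0 0;8.78 3.67 -2.42 0 0 0 0;8.78 3.67 -2.42 0 0 0 0;8.78 3.67 -2.42 0 0 0 0;8.78 3.67 -2.42 0 0 0 0;8.78 3.67 -2.42 0 0 0 0;8.78 3.67 -2.42 0 0 0 0;8.78 3.67 -2.42 0 0 0 0;8.78 0 0 0 0 0 -10.2;8.78 0 0 0 0 0 -10.2;8.78 0 0 0 0 0 -10.2;8.78 0 0 0 0 0 -10.2;8.78 0 0 0 0 0 -10.2;8.78 0 0 0 0 0 -10.2;8.78 0 0 0 0 0 -10.2;8.78 0 0 0 0 0 -10.2;8.78 0 0 0 0 0 -10.2;8.78 0 0 0 0 0 -10.2")

```text
t: 2.6
ee_pos: [460.6, -262.4, 222.3]
orientation: [-1.597, -2.705, -0.0]
ft_force: [-0.1, 0.3, -0.2]
width: 87.5
```

Emit:
play_rows(plan="8.78 0 0 0 0 0 -10.2;8.78 0 0 0 0 0 -10.2;8.78 0 0 0 0 0 -10.2;8.78 0 0 0 0 0 -10.2;8.78 0 0 0 0 0 -10.2;8.78 0 0 0 0 0 -10.2;8.78 0 0 0 0 0 -10.2;8.78 0 0 0 0 0 0;8.78 0 0 0 0 0 0")

```text
t: 3.72
ee_pos: [460.8, -262.5, 222.5]
orientation: [0.267, -3.13, -0.0]
ft_force: [1.5, 0.8, -0.9]
width: 87.8
```

```bash
cat >> h.py <<'E'
def to(x,y,z,psi=None):
    "shift in tool axes (cm) from measured pose to target, and turn"
    o=get_obs(); M=R.from_rotvec(o["orientation"]).as_matrix(); d=M.T@(np.array([x,y,z])-o["ee_pos"])/10
    ps=np.degrees(np.arctan2(M[1,0],M[0,0]))
    print("t",round(o["t"],2),"tcp",np.round(o["ee_pos"],1),"psi",ps.round(1),"tilt",M[:,2].round(3),"w",round(o["width"],1),"F",np.round(o["ft_force"],1),"q",np.round(o["qpos"],2)); print("shift cm",d.round(2),"|",np.linalg.norm(d).round(2))
E
python3 -c "
from h import *
to(461.3,-263.5,52)"
```

```text
t 3.73 tcp [ 460.8 -262.5  222.5] psi -170.3 tilt [-0.  0. -1.] w 87.8 F [ 1.5  0.8 -0.9] q [-0.54  0.29  1.84  0.    1.02 -2.28]
shift cm [-0.04 -0.11 17.05] | 17.05
```

Emit:
play_rows(plan="8.78 0 -0.1 3.5 0 0 0;8.78 0 0 3.5 0 0 0;8.78 0 0 3.5 0 0 0;8.78 0 0 3 0 0 0;8.78 0 0 2 0 0 0;8.78 0 0 1.5 0 0 0;8.78 0 0 0 0 0 0;2 0 0 0 0 0 0;2 0 0 0 0 0 0;2 0 0 0 0 0 0;2 0 0 0 0 0 0;2 0 0 0 0 0 0;2 0 0 0 0 0 0;2 0 0 0 0 0 0;2 0 0 0 0 0 0")

```text
t: 5.6
ee_pos: [461.4, -264.2, 52.8]
orientation: [-0.273, 3.129, -0.002]
ft_force: [-0.0, -3.5, -0.6]
width: 24.0
```

```bash
python3 -c "
from h import *
to(460.8,-263,130)"
```

```text
t 5.6 tcp [ 461.4 -264.2   52.8] psi -170.0 tilt [ 0.001 -0.001 -1.   ] w 24.0 F [-0.  -3.5 -0.6] q [-0.54  0.55  1.93 -0.    0.66 -2.29]
shift cm [ 0.04  0.12 -7.72] | 7.72
```

Emit:
play_rows(plan="2 0 0 -1 0 0 0;2 0 0 -2 0 0 0;2 0 0 -2.5 0 0 0;2 0 0 -2.5 0 0 0;2 -1.01 2.84 0 0 0 0;2 -1.01 2.84 0 0 0 0;2 -1.01 2.84 0 0 0 0;2 -1.01 2.84 0 0 0 0;2 -1.01 2.84 0 0 0 0;2 -1.01 2.84 0 0 0 0;2 0 0 1.8 0 0 0;2 0 0 1.8 0 0 0;2 0 0 0 0 0 0;2 0 0 0 0 0 0")

```text
t: 7.35
ee_pos: [491.3, -85.2, 97.0]
orientation: [0.272, -3.13, -0.0]
ft_force: [0.5, 0.8, -1.5]
width: 23.4
```

```bash
python3 - <<'E'
from h import *
import pickle
to(491.5,-85.5,95.8)
s=get_image("side"); pickle.dump(s,open("side1.pkl","wb")); t=get_image("top"); pickle.dump(t,open("top1.pkl","wb"))
s0=pickle.load(open("side0.pkl","rb"))
f=lambda i:cv2.resize(i["pixels"][195:245,325:385],None,fx=12,fy=12,interpolation=3)
a=f(s0);b=f(s)
cv2.imwrite("pics/d0.png",cv2.convertScaleAbs(np.vstack([a[250:550],b[:]])[:600*2,:,::-1],alpha=1.5)[:900])
im=cv2.imread("pics/d0.png"); print(im.shape); cv2.imwrite("pics/d0.png",cv2.resize(im,None,fx=2/3,fy=2/3))
E
```

```text
t 7.35 tcp [491.3 -85.2  97. ] psi -170.1 tilt [-0.  0. -1.] w 23.4 F [ 0.5  0.8 -1.5] q [-0.2   0.44  1.99  0.    0.72 -1.94]
shift cm [-0.01 -0.03  0.12] | 0.13
(900, 720, 3)
```

View pics/d0.png

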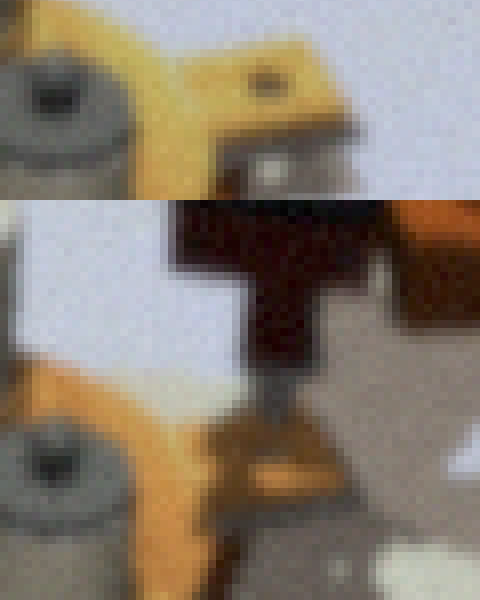

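Side crop: hole at about (358.4,226.2) and the shank end at about (359.1,222.5), seen against the shadowed ear. Next I convert both to positions.

```bash
python3 - <<'E'
from h import *
import pickle
s0=pickle.load(open("side0.pkl","rb"));s=pickle.load(open("side1.pkl","rb"));t0=pickle.load(open("top0.pkl","rb"));t1=pickle.load(open("top1.pkl","rb"))
g=s0["pixels"].sum(2)//3; print(g[222:231,352:366])
print(s["pixels"][216:226,353:366].sum(2)//3)
def cen(g,y0,y1,x0,x1,thr):
    w=np.clip(thr-g[y0:y1,x0:x1].astype(float),0,None); v,u=np.mgrid[y0:y1,x0:x1]; return (u*w).sum()/w.sum(),(v*w).sum()/w.sum()
c=cen(g,223,230,354,363,90); print("side hole",c,ray(s0,*c,45).round(1))
for v in (220,221,222): print("tip ray",v,ray(s,358.6,v,56.2).round(1))
# top: ear outline at z=45
P=cloud(t0); hsv=cv2.cvtColor(t0["pixels"],cv2.COLOR_RGB2HSV)
v,u=np.mgrid[:480,:640]; D=np.array([ray(t0,a,b,45)[:2] for a,b in zip(u[190:315,295:405].ravel(),v[190:315,295:405].ravel())])
px=t0["pixels"][190:315,295:405].reshape(-1,3).astype(int)
m=(px[:,0]-px[:,2]>22)&(hsv[190:315,295:405,0].ravel()>20)
A=np.array([589,-9]); r=np.linalg.norm(D-A,axis=1); th=np.degrees(np.arctan2(*(D-A).T[::-1]))
e=m&(r>106)&(r<155)&(abs(th+142)<15); th0=th[e]; 
for it in range(3):
    a=np.radians(-142); 
al=np.degrees(np.arctan2(*((D[e].mean(0)-A)[::-1]))); print("ear dir",al,e.sum(),"rmax",np.percentile(r[e],98))
d=np.array([np.cos(np.radians(al)),np.sin(np.radians(al))]); print("along max",np.percentile((D[e]-A)@d,[97,99]),"width",np.percentile((D[e]-A)@np.array([-d[1],d[0]]),[1,99]))
print("hole from ear at 125:",A+125*d)
# tray circle fit
k=m&(r<104)&(r>85); q=D[m&(r<106)].astype(np.float32); print("tray encl",cv2.minEnclosingCircle(q))
E
```

```text
[[116 112 110 110 107 105 103 101  99  98  98 109 116 127]
 [106 109 103 100  99  90  94  92  97  98  98 103 110 120]
 [101 102  96  92  88  79  77  85  89  95  97 105 104 113]
 [ 96  96  95  87  73  63  63  66  81  87 102 101 103 109]
 [100  97  96  91  71  58  56  59  70  86  97 101 103 100]
 [ 99 100 104  92  83  68  71  73  78  89  97 101  98 100]
 [100  99 100  97  90  85  85  84  89  94  91  94  96  93]
 [101  99  99  96  97  90  94  95  92  92  87  88  86  87]
 [ 97  96  97  94  91  86  88  85  84  79  73  72  64  65]]
[[128 115  86  55  38  32  32  36  37  37  42  52  66]
 [131 121 100  67  50  42  38  42  42  52  57  68  73]
 [124 118 101  73  51  42  37  39  49  63  75  79  80]
 [120 112  92  69  50  39  42  42  49  69  75  84  86]
 [114  92  76  58  46  39  36  40  47  60  71  79  85]
 [ 91  69  59  52  42  38  41  38  42  51  62  73  79]
 [ 65  57  48  45  41  38  42  35  38  42  54  58  68]
 [ 48  45  45  41  40  40  41  38  40  41  41  53  66]
 [ 45  41  40  38  41  40  40  39  42  43  47  47  58]
 [ 41  43  39  37  38  39  40  43  41  43  45  43  54]]
side hole (np.float64(358.0236842105263), np.float64(225.86052631578949)) [490.1 -84.1  45. ]
tip ray 220 [492.9 -96.6  56.2]
tip ray 221 [491.6 -92.2  56.2]
tip ray 222 [490.4 -87.9  56.2]
ear dir -142.26161092189193 284 rmax 145.70254404553552
along max [144.46372934 145.25631154] width [-22.16057396  22.18364562]
hole from ear at 125: [490.14829717 -85.50712939]
tray encl ((587.281494140625, -12.57668685913086), 102.75457763671875)
```

```bash
python3 - <<'E'
from h import *
import pickle
s=pickle.load(open("side1.pkl","rb"))
def pj(im,p):
    c=att(im).T@(np.array(p)-im["eye"]); return (im["fx"]*c[0]/c[2]+im["cx"],im["fy"]*c[1]/c[2]+im["cy"])
for p in((491.3,-85.2,56.2),(491.3,-85.2,64),(490.1,-84.1,45),(491.1,-84.1,45),(490.1,-83.1,45)): print(p,np.round(pj(s,p),2))
px=cv2.convertScaleAbs(s["pixels"][205:228,348:370],alpha=2.5)
print(s["pixels"][210:224,353:366,0])
print(s["pixels"][210:224,353:366,2])
E
```

```text
(491.3, -85.2, 56.2) [358.02 222.48]
(491.3, -85.2, 64) [358.21 220.34]
(490.1, -84.1, 45) [358.04 225.86]
(491.1, -84.1, 45) [357.7  225.78]
(490.1, -83.1, 45) [357.94 226.06]
[[126 108  72  32  21  20  25  23  22  19  27  50  75]
 [125 108  69  32  24  17  21  19  19  22  25  45  72]
 [124 101  64  33  21  17  22  21  25  21  20  46  69]
 [122 101  58  33  25  22  19  21  21  20  25  45  67]
 [118  98  63  37  29  25  25  25  22  25  23  44  62]
 [123 105  70  41  33  31  25  28  23  26  31  46  63]
 [123 109  84  57  41  36  35  38  41  39  45  56  73]
 [128 119 100  68  52  43  40  44  42  55  62  75  80]
 [124 119 104  75  55  43  39  41  51  68  81  87  88]
 [121 115  94  72  54  43  44  43  55  77  85  91  93]
 [118  95  82  64  50  42  39  44  54  71  83  87  91]
 [ 97  77  70  63  51  42  44  43  53  65  74  81  85]
 [ 79  72  63  61  54  46  47  44  51  57  69  69  75]
 [ 66  65  64  59  57  55  52  52  56  60  60  68  75]]
[[142 120  74  22   5  10   9   6  10   0  19  39  65]
 [140 120  70  24   8   2   3   0   5   9  19  40  61]
 [137 111  68  22   7   2   3   7  14   5  12  41  59]
 [136 111  60  25   9   6   0   6   5   8  18  40  60]
 [134 109  64  28  15  14  10  12  12  11  17  38  56]
 [141 116  75  36  26  25  22  19  17  22  29  43  57]
 [135 122  87  53  36  31  31  37  35  36  41  49  61]
 [133 122 101  65  48  41  36  41  42  51  52  63  67]
 [120 114  97  70  47  41  36  38  48  58  69  74  73]
 [114 107  88  66  47  38  42  41  46  62  66  79  79]
 [108  86  68  52  41  38  34  38  41  51  60  73  80]
 [ 83  61  49  42  35  34  40  33  32  39  49  66  74]
 [ 50  44  32  30  29  31  37  28  25  27  41  46  61]
 [ 28  26  26  24  24  26  31  24  25  22  24  38  60]]
```

Emit:
play_rows(plan="2 0 0 0.5 0 0 0;2 0 0 0.5 0 0 0;2 0 0 0.2 0 0 0;2 0 0 0.2 0 0 0;2 0 0 0 0 0 0")

```text
t: 8.07
ee_pos: [491.3, -85.3, 82.5]
orientation: [0.272, -3.13, -0.0]
ft_force: [0.3, 0.1, -0.9]
width: 23.6
```

```bash
python3 -c "
from h import *
to(491.3,-85,57.8)"
```

```text
t 8.07 tcp [491.3 -85.3  82.5] psi -170.1 tilt [-0.  0. -1.] w 23.6 F [ 0.3  0.1 -0.9] q [-0.2   0.46  1.99  0.    0.69 -1.94]
shift cm [-0.01  0.02  2.47] | 2.47
```

Emit:
play_rows(plan="2 0 0 0.3 0 0 0;2 0 0 0.3 0 0 0;2 0 0 0.3 0 0 0;2 0 0 0.3 0 0 0;2 0 0 0 0 0 0")

```text
t: 8.7
ee_pos: [491.4, -85.1, 70.4]
orientation: [-0.272, 3.13, 0.0]
ft_force: [1.4, 1.9, -2.6]
width: 23.6
```

Emit:
play_rows(plan="2 0 0 0.3 0 0 0;2 0 0 0.3 0 0 0;2 0 0 0.3 0 0 0;2 0 0 0.2 0 0 0;2 0 0 0.1 0 0 0;2 0 0 0.1 0 0 0;2 0 0 0 0 0 0")

```text
t: 9.57
ee_pos: [491.5, -85.3, 57.7]
orientation: [-0.272, 3.129, -0.0]
ft_force: [2.2, 2.7, -0.1]
width: 23.1
```

```bash
python3 - <<'E'
from h import *
import pickle
to(491.3,-85,57.8)
s=get_image("side"); save(s,"e1.png",(300,170,400,245),7)
E
```

```text
t 9.57 tcp [491.5 -85.3  57.7] psi -170.1 tilt [ 0. -0. -1.] w 23.1 F [ 2.2  2.7 -0.1] q [-0.2   0.51  2.    0.    0.63 -1.94]
shift cm [ 0.02  0.03 -0.01] | 0.04
```

View pics/e1.png

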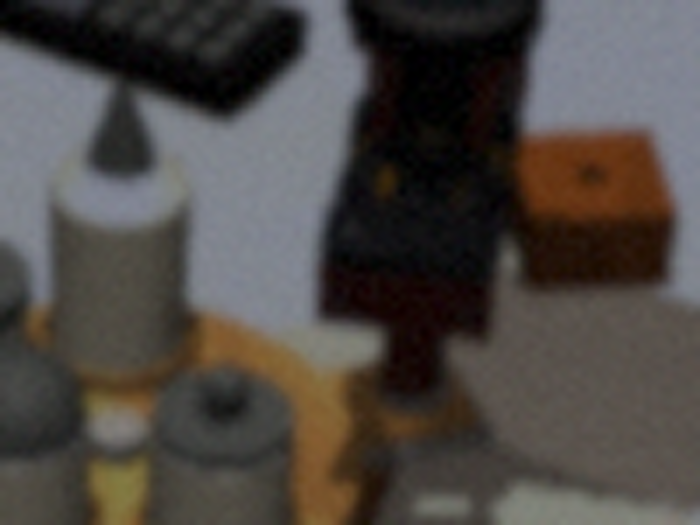

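The stand is empty, and the flange sits on the ear at about crop (410,395). I'll nudge down to confirm seating by force.

Emit:
play_rows(plan="2 0 0 0.1 0 0 0;2 0 0 0 0 0 0")

```text
t: 9.88
ee_pos: [491.8, -85.6, 57.5]
orientation: [-0.273, 3.129, -0.001]
ft_force: [0.3, 1.0, 9.0]
width: 23.9
```

```bash
cat > arc.py <<'E'
from h import *
import sys
# arc rows about axis A from current pose, by total deg (cw negative), n rows, radius 125
def arc(tot,n,A=np.array([589,-9.]),rad=125):
    o=get_obs(); M=R.from_rotvec(o["orientation"]).as_matrix(); p=o["ee_pos"][:2]; th=np.arctan2(*(p-A)[::-1]); print("r",np.linalg.norm(p-A),"th",np.degrees(th))
    st=np.radians(tot/n); c0=A+rad*np.array([np.cos(th),np.sin(th)]); c1=A+rad*np.array([np.cos(th+st),np.sin(th+st)])
    print("row cm",(M.T@np.r_[c1-c0,0]/10).round(3),"turn z",-tot/n)
E
python3 -c "
from arc import *
to(491.3,-85,57)
arc(-106.8,36)"
```

```text
t 9.88 tcp [491.8 -85.6  57.5] psi -170.0 tilt [ 0.001 -0.001 -1.   ] w 23.9 F [0.3 1.  9. ] q [-0.2   0.51  2.   -0.    0.63 -1.94]
shift cm [0.04 0.07 0.05] | 0.1
r 123.7229880205282 th -141.75794858516238
row cm [ 0.292  0.578 -0.001] turn z 2.966666666666667
```

Emit:
play_rows(plan="2 0.1 0.19 -0.05 0 0 1;2 0.2 0.39 0 0 0 2;2 0.29 0.58 0 0 0 3;2 0.29 0.58 0 0 0 3;2 0.29 0.58 0 0 0 3;2 0.29 0.58 0 0 0 3;2 0.29 0.58 0 0 0 3;2 0.2 0.39 0 0 0 2;2 0 0 0 0 0 0")

```text
t: 11.0
ee_pos: [471.2, -47.2, 57.6]
orientation: [0.275, 3.129, -0.0]
ft_force: [1.2, 2.0, 5.3]
width: 23.4
```

```bash
python3 - <<'E'
from arc import *
to(491.3,-85,57)
arc(-36,12,np.array([590,-8.2]))
E
```

```text
t 11.0 tcp [471.2 -47.2  57.6] psi 169.9 tilt [ 0.001 -0.    -1.   ] w 23.4 F [1.2 2.  5.3] q [-0.12  0.48  2.05 -0.    0.6  -1.52]
shift cm [-2.64 -3.37  0.06] | 4.28
r 124.99886270215907 th -161.8177443971554
row cm [ 0.294  0.584 -0.   ] turn z 3.0
```

Emit:
play_rows(plan="2 0.1 0.19 0 0 0 1;2 0.2 0.39 0 0 0 2;2 0.29 0.58 0 0 0 3;2 0.29 0.58 0 0 0 3;2 0.29 0.58 0 0 0 3;2 0.29 0.58 0 0 0 3;2 0.29 0.58 0 0 0 3;2 0.29 0.58 0 0 0 3;2 0.29 0.58 0 0 0 3;2 0.29 0.58 0 0 0 3;2 0.29 0.58 0 0 0 3;2 0.29 0.58 0 0 0 3;2 0.2 0.39 0 0 0 2;2 0.1 0.19 0 0 0 1;2 0 0 0 0 0 0")

```text
t: 12.88
ee_pos: [470.8, 29.3, 57.6]
orientation: [-1.229, -2.891, 0.001]
ft_force: [-1.0, 1.6, 7.8]
width: 23.2
```

```bash
python3 - <<'E'
from arc import *
to(491.3,-85,57)
arc(-36,12,np.array([590,-8.2]))
E
```

```text
t 12.88 tcp [470.8  29.3  57.6] psi 134.0 tilt [-0. -0. -1.] w 23.2 F [-1.   1.6  7.8] q [ 0.04  0.48  2.06 -0.    0.6  -0.73]
shift cm [-9.65 -6.46  0.06] | 11.62
r 124.94684109072392 th 162.5190611447938
row cm [ 0.298  0.583 -0.   ] turn z 3.0
```

Emit:
play_rows(plan="2 0.1 0.19 0 0 0 1;2 0.2 0.39 0 0 0 2;2 0.29 0.58 0 0 0 3;2 0.29 0.58 0 0 0 3;2 0.29 0.58 0 0 0 3;2 0.29 0.58 0 0 0 3;2 0.29 0.58 0 0 0 3;2 0.29 0.58 0 0 0 3;2 0.29 0.58 0 0 0 3;2 0.29 0.58 0 0 0 3;2 0.29 0.58 0 0 0 3;2 0.29 0.58 0 0 0 3;2 0.29 0.58 0 0 0 3;2 0.29 0.58 0 0 0 3;2 0.29 0.58 0 0 0 3;2 0.2 0.39 0 0 0 2;2 0 0 0 0 0 0")

```text
t: 15.0
ee_pos: [530.4, 101.0, 57.6]
orientation: [-2.222, -2.22, 0.001]
ft_force: [-2.1, 4.0, 8.4]
width: 23.5
```

```bash
python3 - <<'E'
from arc import *
import pickle
to(491.3,-85,57)
arc(-6,2,np.array([590,-8.2]))
t=get_image("top"); pickle.dump(t,open("top2.pkl","wb")); save(t,"f_top.png",(290,185,420,315),4)
s=get_image("side"); pickle.dump(s,open("side2.pkl","wb")); save(s,"f_side.png",(250,150,400,285),4)
a=cv2.imread("pics/f_top.png");b=cv2.imread("pics/f_side.png"); 
b=cv2.resize(b,(400,360)); a=cv2.resize(a,(400,400)); b=cv2.copyMakeBorder(b,0,40,0,0,0); cv2.imwrite("pics/f.png",np.hstack([a,b]))
E
```

```text
t 15.0 tcp [530.4 101.   57.6] psi 89.9 tilt [-0.001  0.    -1.   ] w 23.5 F [-2.1  4.   8.4] q [0.17 0.55 1.91 0.   0.68 0.17]
shift cm [-18.6   -3.89   0.06] | 19.01
r 124.36220627975763 th 118.61259549236078
row cm [ 0.299  0.582 -0.   ] turn z 3.0
```

View pics/f.png

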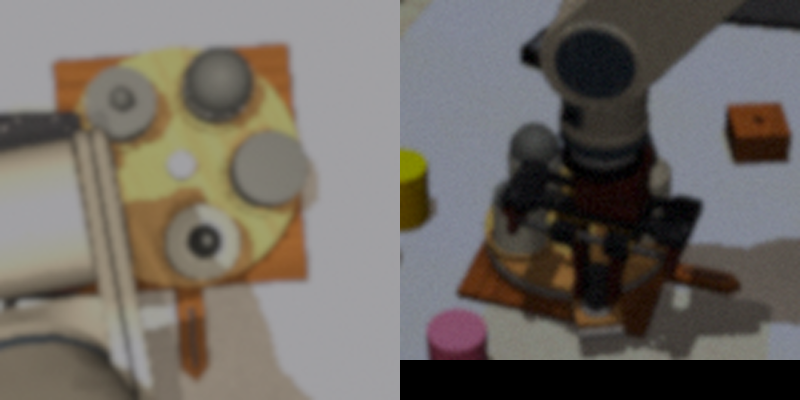

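Top crop: the pointed bottle is at about (205,240), the hub at (181,164) and the nose line x≈193 from 300 to 370, so a few more degrees remain. The side crop shows the flange down on the ear at about (597,315). I'll now measure the bearing.

```bash
cat > bear.py <<'E'
from h import *
from scipy.optimize import least_squares
def bear(t):
    px=t["pixels"].astype(int); P=cloud(t); hsv=cv2.cvtColor(t["pixels"],cv2.COLOR_RGB2HSV)
    P_=np.array([[491.8,-85.6],[471.2,-47.2],[470.8,29.3],[530.4,101]]); f=least_squares(lambda a:np.linalg.norm(P_-a,axis=1)-125,[589,-9]); print("axis from robot arc",f.x.round(1),f.fun.round(2))
    # nozzle: dark-ish grey pixels with depth >140
    sub=(slice(235,290),slice(335,380)); z=P[...,2]
    m=np.zeros(z.shape,bool); m[sub]=1
    n=m&(px.sum(2)<210)&(z>125)&(z<185)
    n=cv2.connectedComponentsWithStats(n.astype(np.uint8)); k=1+np.argmax(n[2][1:,4]) ; c=n[3][k]; print("nozzle blob",n[2][k],c, "z",z[n[1]==k].max(), "xy z155",ray(t,*c,155).round(1))
    b=m&(z>60)&(z<190); q=P[b]; print("bottle pts",len(q),q[:,:2].mean(0).round(1),(q[:,:2].max(0)/2+q[:,:2].min(0)/2).round(1))
    for lo,hi in((60,110),(110,135),(135,180)):
        q=P[m&(z>lo)&(z<hi)]; 
        if len(q)>5: print(lo,hi,len(q),q.mean(0).round(1),np.ptp(q,axis=0).round(0))
    A=np.array([588.9,-8.8])
    for nm,p in(("noz",ray(t,*c,155)[:2]),):
        d=p-A; print(nm,"bearing",np.degrees(np.arctan2(d[1],d[0])),"r",np.linalg.norm(d))
E
python3 - <<'E'
from bear import *
import pickle
t=pickle.load(open("top2.pkl","rb")); bear(t)
print((t["pixels"][252:280,343:372].sum(2)//3))
E
```

```text
axis from robot arc [590.1  -8.6] [-0.14  0.01  0.19 -0.16]
nozzle blob [351 259  10  10  64] [355.625   263.15625] z 175.09893553202676 xy z155 [524.9 -19.2 155. ]
bottle pts 724 [541.6 -33.1] [545.5 -34.7]
60 110 53 [556.3 -40.2  81.3] [93. 84. 49.]
110 135 453 [547.9 -39.2 123.5] [93. 86. 25.]
135 180 218 [524.9 -18.8 146.4] [41. 39. 40.]
noz bearing -170.79705671856132 r 64.79305599853734
[[102  98  93  86  82  82  85  89  92 100 116 132 142 144 142 142 141 138
  135 135 136 136 133 129 123 122 121 118 112]
 [100  95  88  82  83  87  94 100 104 109 121 136 149 153 152 151 149 146
  143 140 139 137 135 133 129 127 127 126 124]
 [ 97  89  83  82  88  97 104 109 111 112 118 133 147 153 155 154 154 153
  150 147 143 139 136 135 135 133 131 129 130]
 [ 95  88  83  88  98 106 111 113 113 115 117 126 141 151 154 154 154 154
  154 151 147 141 133 130 132 135 137 136 136]
 [ 94  88  88  95 105 110 113 113 115 117 118 123 133 142 146 150 154 155
  155 153 151 144 131 121 123 131 136 139 140]
 [ 92  89  94 104 110 112 114 116 117 116 113 111 114 119 124 134 145 152
  154 154 153 148 137 122
[... 1984 characters left out ...]
 92 100 106 109 113 117 120 120 117 113 111 109
  105  99  91  86  81  77  70  66  65  76  84]
 [105 100  94  90  91  90  91  93  94  96 102 111 116 114 108 102  96  93
   89  82  75  68  68  65  62  62  67  78  88]
 [103  99  94  90  89  92  93  91  91  91  95 100 105 103  97  92  86  82
   77  72  69  67  69  71  72  74  77  86  96]
 [ 92  93  88  82  82  84  87  88  87  86  86  88  92  94  93  91  87  83
   80  81  84  85  90  94  96  96  99 102 113]
 [ 84  85  82  74  68  71  73  75  75  73  72  73  81  92 101 103 102 101
  102 104 108 110 113 117 118 118 118 119 127]
 [ 96  99  96  82  66  62  63  65  65  62  62  66  81 101 116 120 119 119
  120 122 123 124 125 126 126 126 126 127 134]]
```

Emit:
play_rows(plan="2 0.19 0.39 0 0 0 2;2 0.19 0.39 0 0 0 2;2 0.15 0.29 0 0 0 1.5;2 0.1 0.2 0 0 0 1;2 0 0 0 0 0 0;2 0 0 0 0 0 0")

```text
t: 15.85
ee_pos: [543.3, 106.7, 57.6]
orientation: [-2.345, -2.09, 0.0]
ft_force: [-1.9, 4.2, 7.3]
width: 23.7
```

```bash
python3 - <<'E'
from bear import *
import pickle
to(543.1,107.2,57.5)
t=get_image("top"); pickle.dump(t,open("top3.pkl","wb")); bear(t)
P=cloud(t); px=t["pixels"]; hsv=cv2.cvtColor(px,cv2.COLOR_RGB2HSV)
# nose line again
rows=[]
for v in range(285,306):
    u=np.nonzero((hsv[v,335:370,0]<20)&(hsv[v,335:370,1]>110))[0]+335
    if len(u)>3: rows.append(ray(t,(u.min()+u.max())/2,v,12)[:2])
C=np.array(rows);k=np.polyfit(C[:,0],C[:,1],1);print("nose",len(C),k,np.degrees(np.arctan(k[0])),"y at 524",np.polyval(k,524),"at 589",np.polyval(k,589))
save(t,"g.png",(290,185,420,315),4)
E
```

```text
t 15.85 tcp [543.3 106.7  57.6] psi 83.4 tilt [-0.001  0.    -1.   ] w 23.7 F [-1.9  4.2  7.3] q [0.17 0.56 1.88 0.   0.7  0.29]
shift cm [ 0.05 -0.02  0.01] | 0.06
axis from robot arc [590.1  -8.6] [-0.14  0.01  0.19 -0.16]
nozzle blob [348 259  10  10  77] [352.45454545 263.45454545] z 175.57193211500532 xy z155 [524.4 -12.1 155. ]
bottle pts 764 [541.5 -30.4] [544.  -31.1]
60 110 44 [549.1 -39.9  83.1] [94. 89. 49.]
110 135 506 [548.1 -37.8 122.5] [95. 93. 25.]
135 180 214 [524.4 -11.  146.3] [41. 41. 41.]
noz bearing -177.11438696585077 r 64.572475558246
nose 21 [  0.04116708 -34.81363012] 2.3573686731204466 y at 524 -13.24208172679587 at 589 -10.56622171659695
```

View pics/g.png

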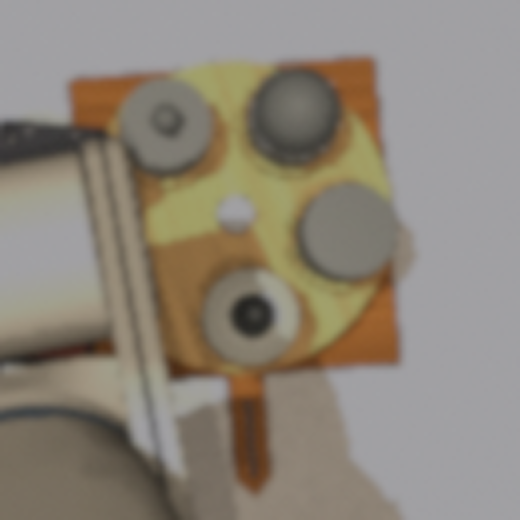

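The crop shows the bottle at about (252,315), in line with the nose line at (250,380–490). The other three containers are upright in their wells. The estimates put the bottle about 0–1° from the pointer. The knob is still gripped at 23.7 mm, with about 7 N pressing the pin home. I'm handing in.

```bash
python3 -c "
from h import *
print(close_job())
o=get_obs();print(o['t'],o['ee_pos'],o['width'],o['ft_force'])"
```

```text
the job is handed in; nothing more can be done
None
the job is handed in; nothing more can be done
```

I took the lock pin from the stand and seated it through both ears. With the knob as the handle, I then turned the carousel about 106° clockwise and handed the job in at about 16 s, still gripping the knob.

**Pin home:** The tool height matched the fully seated height to within about 0.3 mm. The pin pressed back with 7–9 N, and the side view showed the flange on the ear.

**Turning together:** The pin followed a 125 mm circle to within 0.2 mm, with side forces of about 5 N at most at the stops where I checked.

**Alignment:** The estimates disagree by about 2°, and I took the job as done within about 1°. The pointer bears −176.9°, itself uncertain by about 1°.

| Source | Bottle bearing |
|---|---|
| Nozzle in the top image | −177.1° |
| Pin position plus the 72° well angle | −175.9° |
| Bottle's depth points | about −178° |

A repeat fit of the pointer, partly in shadow, gave 2.4° of tilt where the first gave 3.3°. I kept a value nearer the first.

**Surroundings:** The last top view showed all four containers upright in their wells. I did not look at the other things on the counter again after the start. The arm's path kept clear of them, and I noticed no unexpected forces.

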